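Refit the washed carriage on the bread slicer

TASK

The food carriage of the electric slicer has been washed and shoved aside on the worktop, its upright back wall so close to the toaster that nothing fits behind it. Draw it along the worktop clear of the toaster, let go and take it again by its back wall, thread it flat onto the slicer's guide rail from the rail's open end, and push it fully home against the stop at the rail's far end. Leave the other things on the worktop where they are.

Things in the scene. Friction and masses are not known exactly. Their poses are not given: they have to be found in the camera images.
- carriage_plate (a point): Loose part to fit: carriage, 0.35 kg +-25 %. Aluminium plate 120 (x) x 104 (y) x 8 mm, 1.5 mm anti-slip ribs on top, on two slick runners; grey upright wall across its tail. Point: middle of the plate's top, 24 mm above the underside. x from wall to nose (the edge that enters first), z up. Too wide to grip; pressed from above with shut fingers (10-20 N) it can be dragged along.
- carriage_wall (a point): Where to grip the carriage: its back wall, 10 mm thick (x), 100 mm wide (y), flat upright faces, top 60 mm above the plate's top. Point: mid-thickness, mid-width, 30 mm above the plate's top, 30 mm below the wall's top edge, 55 mm behind carriage_plate. Axes as carriage_plate. At the start the wall stands 3 to 11 mm from the toaster's side: no room for a finger behind it.
- carriage_groove (a point): Centre of the T groove under the carriage's plate, along its x, open at both ends, 10.5 mm above the underside. Two grey runners (61 mm over all) leave 37 mm width and 11 mm height just under the plate; below that two lips 5 mm thick, 22 mm apart, on which the carriage stands. Plate's underside is 16 mm above the lips' underside. Axes as carriage_plate.
- carriage_nose (a point): Middle of the carriage's front edge at the height of the plate's underside: 60 mm ahead of carriage_plate, 8 mm below it. Axes as carriage_plate. When the carriage is home this point meets rail_stop.
- rail_end (a point): Open end of the slicer's guide rail: tip of its rounded nose, centre line, height of its top, 55 mm above the worktop. x along the rail to the stop, z up. T section: head 32 wide x 7 mm, web 14 wide x 12 mm high, on the base (top at 36 mm, front edge 6 mm before the tip). Head nose: half circle, bevelled. Riding, the plate lies on the head, with 2.5 mm play each side and 4 mm under the head.
- rail_stop (a point): Middle of the fixed stop at the rail's far end, 182 mm from rail_end along x, at the height of the rail's top face. Axes as rail_end. A white block 46 mm wide, its top 70 mm above the worktop.
- slicer_blade (a point): Centre of the upright round blade (146 mm across) of the slicer, a white machine with a 268 x 212 mm base, fast on the worktop. 150 mm along the rail from rail_end, 60 mm to its +y side, 118 mm high. Axes as rail_end. Blade, stop plate (before it, in line) and motor housing, up to 196 mm high, lie 60 mm or more to the +y side of the rail; the base reaches 62 mm to the -y side.
- toaster: White two-slot toaster, 268 (its x) x 158 (its y) x 178 mm, standing fast; origin at the middle of its underside, z up. The carriage stands at its +y side, whose face is 79 mm from the origin.
- salt_shaker: Glass salt shaker with a metal cap, 44 mm across, 90 mm high, loose; origin at the middle of its underside.
- spice_jar: Spice jar with a green cap, 46 mm across, 106 mm high, loose; origin at the middle of its underside.
- tea_tin: Round tin, 58 mm across, 72 mm high, loose; origin at the middle of its underside.
- espresso_cup: Blue espresso cup with a handle, 60 x 90 x 52 mm, loose; origin at the middle of its underside.

How it is judged:
By the outcome, as a careful person would: the job done as asked, in the order asked, and still so for the second after the job is handed in, with the robot touching nothing.
It also fails if it takes over 72 s, if anything falls off the work surface, if the arm or the gripper's body presses on something with over 40 N, if the wrist force passes 120 N, or if a joint passes its speed limit or range.

ROBOT

A 6-joint arm with a two-finger parallel gripper is mounted at the origin on a cart in front of the work surface, level with it; the furniture and walls round the work are solid. World frame = base frame: x ahead of the robot, y to its left, z up, the work surface at z = 0. Lengths are in m, angles in rad, forces in N, time in s.
With the tool pointing down it reaches from about 0.35 to 0.875 m from the base axis. Payload 4.2 kg.
Tool frame: the origin (TCP) lies midway between the tips of the shut fingers; the grasp point (between the pads) lies 19 mm behind it; z points along the fingers, y is the line along which they close (so a half turn about z gives the same grasp; the last joint's range is limited). The gripper opens to 85 mm and grips with 20 to 120 N. Pads are 22 mm wide; open, the fingers measure 114 mm over their backs; the gripper's body (76 mm by 85 mm) begins 54 mm behind the grasp point. The pads swing forward as they close: fully open they stand 13 mm farther back than shut.
Start: joints at [-0.989, 0.385, 0.008, 0, -1.194, -0.259], TCP at [0.198, -0.593, 0.231] pointing down, gripper open.
Joint ranges: [-3.14, 3.14], [-1.21, 2.06], [-1.07, 1.41], [-3.16, 2.05], [-2.99, -0.16], [-3.1, 3.1]. Speed limits (rad/s): [2.79, 2.79, 3.14, 3.14, 3.14, 3.14].

INTERFACE

Orientations are given as a rotation vector (axis times angle).
In Python, from plant import state, cams, sign_off gives the robot as it stands.
- The arm moves only by the tool carry_out, never from a script. Its argument "steps" is a list of rows, each an object with "delta_rot": the turn, a rotation vector about the world's x, y, z as a fraction of full scale, a list of three; "travel": the shift along the world's x, y, z as a fraction of full scale, a list of three; "claw": the closure, from 0 (fully open) to 1 (shut). In form: [{"delta_rot": [ax, ay, az], "travel": [dx, dy, dz], "claw": claw}, ...]. A call has 1 to 20 rows; each row is the pose to reach, as a shift and turn from the pose commanded when the call began; what a row does not reach only later rows make up. Full scale, the value 1, is 300 mm for a shift and 0.5 rad for a turn. A row lasts 1/10 s, in which the tool goes at most 50 mm and 8.59 degrees, less where a joint would pass 70% of its speed; a pose out of reach is approached as far as the arm can. A call with a number of a shift or a turn outside -1 to 1 is refused whole. A call with a gripper value outside its range is refused whole. The fingers move at their own pace and stop on an object; the grip force is fixed at half the most. Time passes only in rows, so rows that repeat a pose let the fingers close. It gives the time, the measured TCP pose, the force, the opening and the grip force at its end, in the units of the state.
- state(): the state, without advancing time (a new reading comes with each control period).
- cams.read_camera(name): name is "side" or "top"; returns the picture (400x640x3 uint8, blue, green, red); there is no depth.
- cams.camera_info(name): a dict with "intrinsics" (3x3 intrinsics, pixels), "origin" and "rotation" of the camera in the world. Camera axes: x right, y up, looking along -z (the intrinsics and any distortion apply to the point x, -y, -z); pixel columns grow to the right and rows downward; lengths in m; the calibration is good to about 2 mm. A picture is of the moment at which its call begins. camera_info takes no time and is no camera call.
- sign_off(): hands the job in; it is judged then, once.
The state is a dict: "time": time; "joints": joint angles; "dq": joint speeds; "tau": joint torques, N m; "eef_pos": TCP position; "tcp_rot": TCP orientation; "contact_force": force on the tool from outside, world axes, zero at the start; "ft_torque": the same for the moment, N m; "gripper_width": finger opening in m; "grasp_force": force on a finger pad.
Only numpy, scipy, OpenCV 4.12 (cv2) and the standard library are available. Lean on these libraries where they do the work, as an engineer would, in place of code of your own. Each camera call takes 0.05 s, during which the arm holds its last target. There are 200 camera calls.

## Working session

There is one attempt and no reset: what is moved stays moved. The work goes in short steps, Python scripts to look and compute and a tool call to move; the robot and the scene stay as the last step left them, time stands still between calls to the robot, and variables do not carry over. Pictures are saved under pics/ and viewed, at most 10 in all, crops included, and the job is handed in when it is done.

Besides the shell and the picture viewer there is one more tool, called as a command line: name --argument value ..., lists and objects as JSON in quotes. carry_out: Moves the arm, as the interface text tells. Shift numbers are shares of 300 mm and turn numbers shares of 0.5 rad, none past 1 either way. Its arguments: {"type":"object","properties":{"steps":{"type":"array","items":{"type":"object","properties":{"delta_rot":{"type":"array","items":{"type":"number","minimum":-1,"maximum":1}},"travel":{"type":"array","items":{"type":"number","minimum":-1,"maximum":1}},"claw":{"type":"number"}}}}},"required":["steps"]}

```bash
mkdir -p pics; ls
python3 - <<'E'
from plant import state,cams
import cv2
for n in("side","top"):
    i=cams.camera_info(n);print(n,i)
    cv2.imwrite(f"pics/{n}0.png",cams.read_camera(n))
print(state())
E
```

```text
pics
side {'intrinsics': array([[437.75679257,   0.        , 326.87138   ],
       [  0.        , 437.75679257, 203.45166358],
       [  0.        ,   0.        ,   1.        ]]), 'origin': array([-0.11232047, -0.0710762 ,  1.27973983]), 'rotation': array([ 0.47328086, -0.3881386 , -1.32340551])}
top {'intrinsics': array([[418.45452622,   0.        , 314.88106889],
       [  0.        , 418.45452622, 194.7111716 ],
       [  0.        ,   0.        ,   1.        ]]), 'origin': array([0.36268236, 0.09880948, 1.52360117]), 'rotation': array([ 0.13718855, -0.11934108, -1.5848316 ])}
{'time': 0.1, 'joints': array([-9.89423009e-01,  3.85438514e-01,  6.75949757e-03, -4.15053425e-04,
       -1.19401993e+00, -2.58601347e-01]), 'dq': array([ 0.00098146, -0.00117912,  0.0030262 ,  0.00122889, -0.00059767,
        0.00039192]), 'tau': array([-6.70677819e-04, -3.93319237e+01,  1.88930476e+01,  4.19799507e+00,
       -2.57163905e-03,  1.07451132e-05]), 'eef_pos': array([ 0.1980899 , -0.59221986,  0.23035761]), 'tcp_rot': array([ 5.04505436e-01, -3.10038851e+00, -2.97559397e-03]), 'contact_force': array([0.445285  , 0.29278412, 0.37266559]), 'ft_torque': array([ 0.01402188, -0.0559797 ,  0.0227872 ]), 'grasp_force': 0.0, 'gripper_width': 0.0852325245568272}
```

View pics/top0.png

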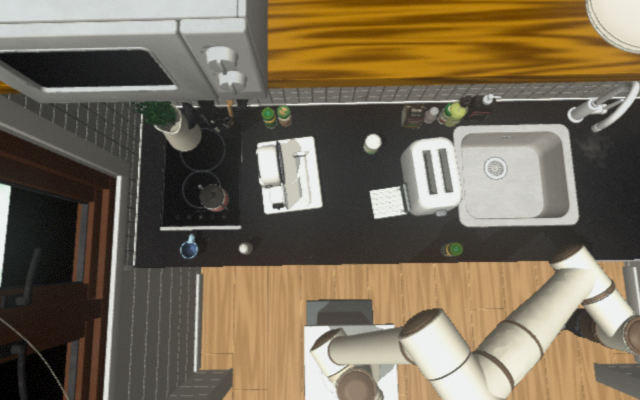

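View pics/side0.png

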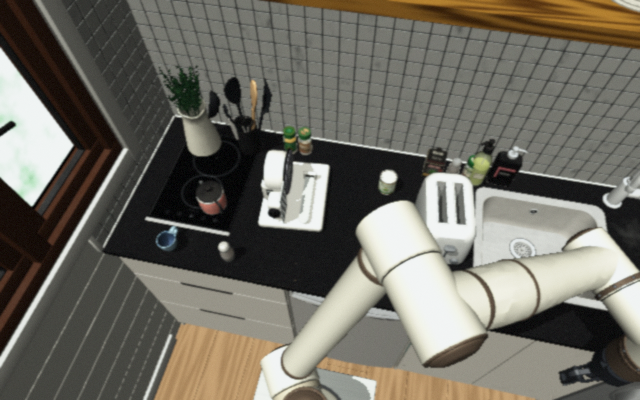

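The top view shows the carriage at about (386,202), the toaster at (432,177) and the slicer at (290,175). In the side view the arm hides the carriage. I'll enlarge both.

```bash
cat > h.py <<'E'
import cv2,numpy as np
from plant import state,cams
def R(n):
    return cv2.Rodrigues(np.array(cams.camera_info(n)['rotation'],float))[0]
def ray(n,u,v):
    i=cams.camera_info(n);K=i['intrinsics']
    d=np.array([(u-K[0,2])/K[0,0],-(v-K[1,2])/K[1,1],-1.])
    return i['origin'],R(n)@d
def onz(n,u,v,z):
    o,d=ray(n,u,v);return (o+d*(z-o[2])/d[2])
def proj(n,p):
    i=cams.camera_info(n);K=i['intrinsics'];c=R(n).T@(np.array(p)-i['origin'])
    return np.array([K[0,2]+K[0,0]*c[0]/-c[2],K[1,2]+K[1,1]*c[1]/c[2]])
def crop(n,x0,y0,x1,y1,s,f,im=None):
    im=cams.read_camera(n) if im is None else im
    cv2.imwrite(f,cv2.resize(im[y0:y1,x0:x1],None,fx=s,fy=s,interpolation=cv2.INTER_CUBIC))
E
python3 - <<'E'
from h import *
a=cv2.imread('pics/top0.png');b=cv2.imread('pics/side0.png')
cv2.imwrite('pics/c1.png',np.vstack([cv2.resize(a[130:225,365:465],None,fx=4,fy=4,interpolation=2)[:, :400],]) )
A=cv2.resize(a[130:225,245:330],(425,475),interpolation=2)
B=cv2.resize(a[130:225,365:440],(375,475),interpolation=2)
cv2.imwrite('pics/c1.png',np.hstack([A,B]))
crop('side',250,140,340,240,5,'pics/c2.png',b)
E
```

```text
(no output)
```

View pics/c1.png

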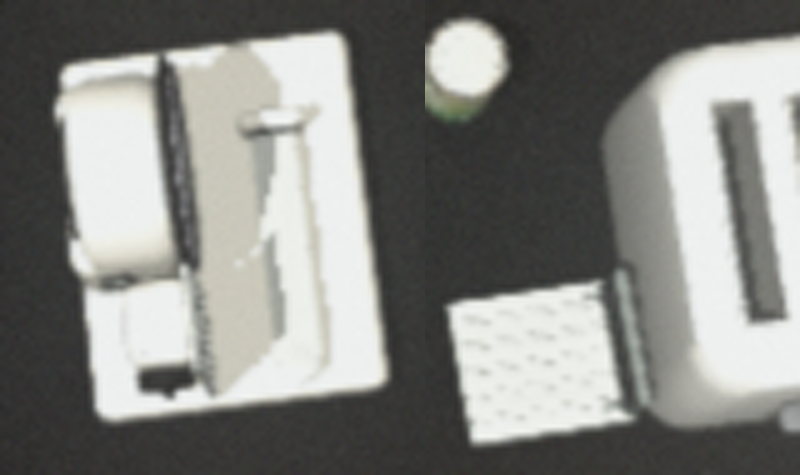

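View pics/c2.png

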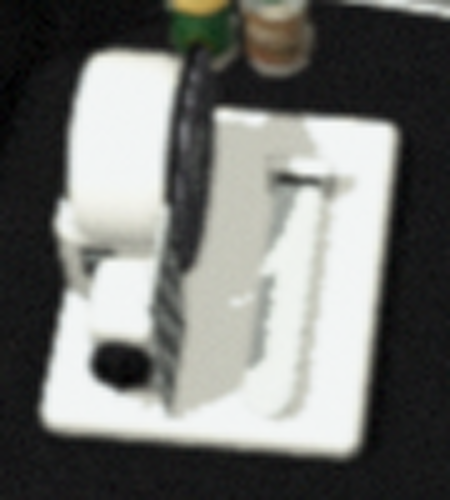

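Rail: open end near the robot at about (306,206), stop at about (301,153), blade to the left. So the rail runs about +x. The carriage nose faces +y, with its wall against the toaster. Now I'll measure.

```bash
cat > meas.py <<'E'
from h import *
def edges(n,box,z,im,thr=150):
    x0,y0,x1,y1=box
    s=4;g=cv2.cvtColor(im,6)[y0:y1,x0:x1];g=cv2.resize(g,None,fx=s,fy=s,interpolation=cv2.INTER_CUBIC)
    m=(g>thr).astype('u1')
    m=cv2.morphologyEx(m,cv2.MORPH_CLOSE,np.ones((17,17)))
    c=max(cv2.findContours(m,0,1)[0],key=cv2.contourArea)[:,0]
    P=np.array([onz(n,(u+.5)/s-.5+x0,(v+.5)/s-.5+y0,z)[:2] for u,v in c])
    r=cv2.minAreaRect((P*1000).astype('f4'))
    return r,cv2.boxPoints(r),P
E
python3 - <<'E'
from meas import *
for n,bx in(('top',(250,128,330,218)),('side',(252,158,336,236))):
    im=cv2.imread(f'pics/{n}0.png')
    r,b,P=edges(n,bx,.036,im);print(n,r,b.round(1).tolist())
im=cv2.imread('pics/top0.png')
r,b,P=edges('top',(366,183,402,222),.0245,im,120);print('car',r,b.round(1).tolist())
# rail tip and stop from eyeballed pixels
print('tip',onz('top',245+305/5,130+380/5,.055),onz('side',250+270/5,140+412/5,.055))
print('stop corners',[onz('top',245+u/5,130+v/5,.07).round(4).tolist() for u,v in((243,120),(303,118))],[onz('side',250+u/5,140+v/5,.07).round(4).tolist() for u,v in((275,180),(350,183))])
print('wall top',[onz('top',365+(u-425)/5,130+v/5,.084).round(4).tolist() for u,v in((618,268),(630,268),(636,408),(647,405))])
for k in [(1,1)]: print('toaster edge base',onz('top',365+(607-425)/5,130+140/5,.02))
E
```

```text
top ((684.3518676757812, 209.99887084960938), (268.24310302734375, 217.7108154296875), 6.112006664276123) [[539.4000244140625, 304.0], [562.5999755859375, 87.5], [829.2999877929688, 116.0], [806.0999755859375, 332.5]]Traceback (most recent call last):
  File "<stdin>", line 4, in <module>
  File "meas.py", line 8, in edges
    P=np.array([onz(n,(u+.5)/s-.5+x0,(v+.5)/s-.5+y0,z)[:2] for u,v in c])
                ~~~^^^^^^^^^^^^^^^^^^^^^^^^^^^^^^^^^^^
  File "h.py", line 10, in onz
    o,d=ray(n,u,v);return (o+d*(z-o[2])/d[2])
        ~~~^^^^^^^
  File "h.py", line 6, in ray
    i=cams.camera_info(n);K=i['intrinsics']
ValueError: time passes only in moves, steps and waits
```

```bash
sed -i 's/^def R(n):/_C={}\ndef info(n):\n    if n not in _C: _C[n]=cams.camera_info(n)\n    return _C[n]\ndef R(n):/; s/=cams.camera_info(n);/=info(n);/; s/np.array(cams.camera_info(n)\[/np.array(info(n)[/' h.py
python3 - <<'E'
from meas import *
for n,bx in(('top',(250,128,330,218)),('side',(252,158,336,236))):
    im=cv2.imread(f'pics/{n}0.png')
    r,b,P=edges(n,bx,.036,im);print(n,r,b.round(1).tolist())
im=cv2.imread('pics/top0.png')
r,b,P=edges('top',(366,183,402,222),.0245,im,120);print('car',r,b.round(1).tolist())
# rail tip and stop from eyeballed pixels
print('tip',onz('top',245+305/5,130+380/5,.055),onz('side',250+270/5,140+412/5,.055))
print('stop corners',[onz('top',245+u/5,130+v/5,.07).round(4).tolist() for u,v in((243,120),(303,118))],[onz('side',250+u/5,140+v/5,.07).round(4).tolist() for u,v in((275,180),(350,183))])
print('wall top',[onz('top',365+(u-425)/5,130+v/5,.084).round(4).tolist() for u,v in((618,268),(630,268),(636,408),(647,405))])
print('jar/shaker/cup',[onz('top',u,v,z).round(3).tolist() for u,v,z in((371,141,.072),(246,248,.09),(454,248,.1),(189,245,.03))])
E
```

```text
top ((684.3518676757812, 209.99887084960938), (268.24310302734375, 217.7108154296875), 6.112006664276123) [[539.4000244140625, 304.0], [562.5999755859375, 87.5], [829.2999877929688, 116.0], [806.0999755859375, 332.5]]
side ((685.6336059570312, 217.0418701171875), (286.4608154296875, 234.3559112548828), 6.199880123138428) [[530.5999755859375, 318.1000061035156], [555.9000244140625, 85.0999984741211], [840.7000122070312, 116.0], [815.4000244140625, 349.0]]
car ((577.8493041992188, -147.91046142578125), (107.41565704345703, 120.64469146728516), 7.3741679191589355) [[516.7999877929688, -95.0], [532.2999877929688, -214.60000610351562], [638.9000244140625, -200.8000030517578], [623.4000244140625, -81.19999694824219]]
tip [0.56435243 0.14558535 0.055     ] [0.56502905 0.14311966 0.055     ]
stop corners [[0.7509, 0.187, 0.07], [0.7515, 0.144, 0.07]] [[0.7351, 0.1798, 0.07], [0.7432, 0.1292, 0.07]]
wall top [[0.633, -0.1973, 0.084], [0.6328, -0.2057, 0.084], [0.5344, -0.2047, 0.084], [0.5363, -0.2124, 0.084]]
jar/shaker/cup [[0.793, -0.091, 0.072], [0.419, 0.351, 0.09], [0.406, -0.352, 0.1], [0.435, 0.565, 0.03]]
```

```bash
cat >> meas.py <<'E'
def prof(n,im,o,h,xs,ys,z):
    "grey values on plane z in a frame at o with heading h"
    c,s=np.cos(h),np.sin(h);X,Y=np.meshgrid(xs,ys,indexing='ij')
    p=[proj(n,(o[0]+c*x-s*y,o[1]+s*x+c*y,z)) for x,y in zip(X.ravel(),Y.ravel())]
    p=np.array(p,'f4').reshape(X.shape+(2,))
    return cv2.remap(cv2.cvtColor(im,6).astype('f4'),p[...,0],p[...,1],cv2.INTER_LINEAR)
E
python3 - <<'E'
from meas import *
o=(.562,.1498);h=np.radians(6.11)
for n in('top','side'):
    im=cv2.imread(f'pics/{n}0.png')
    ys=np.arange(-36,37,2)/1e3
    for a,b in((10,60),(60,110),(110,160)):
        g=prof(n,im,o,h,np.arange(a,b,4)/1e3,ys,.055).mean(0);print(n,'y',a,[f'{int(y*1e3)}:{int(v)}' for y,v in zip(ys,g)])
    yb=np.arange(-74,-50,2)/1e3
    for a,b in((20,100),(150,230)): print('base y',[f'{int(y*1e3)}:{int(v)}' for y,v in zip(yb,prof(n,im,o,h,np.arange(a,b,4)/1e3,yb,.036).mean(0))])
    xb=np.arange(-30,24,2)/1e3
    print('tip x .055',[f'{int(y*1e3)}:{int(v)}' for y,v in zip(xb,prof(n,im,o,h,xb,np.arange(-5,6,2)/1e3,.055).mean(1))])
    print('base front x .036',[f'{int(y*1e3)}:{int(v)}' for y,v in zip(xb,prof(n,im,o,h,xb,np.arange(-50,-25,4)/1e3,.036).mean(1))])
    xb=np.arange(240,284,2)/1e3
    print('base back x .036',[f'{int(y*1e3)}:{int(v)}' for y,v in zip(xb,prof(n,im,o,h,xb,np.arange(-50,-5,4)/1e3,.036).mean(1))])
    xb=np.arange(170,210,2)/1e3
    print('stop x .07',[f'{int(y*1e3)}:{int(v)}' for y,v in zip(xb,prof(n,im,o,h,xb,np.arange(-15,16,4)/1e3,.07).mean(1))])
    print('stop y .07',[f'{int(y*1e3)}:{int(v)}' for y,v in zip(ys,prof(n,im,o,h,np.arange(186,196,2)/1e3,ys,.07).mean(0))])
E
```

```text
top y 10 ['-36:239', '-34:238', '-32:238', '-30:237', '-28:233', '-26:226', '-24:216', '-22:208', '-20:209', '-18:216', '-16:223', '-14:230', '-12:234', '-10:236', '-8:236', '-6:236', '-4:237', '-2:236', '0:236', '2:234', '4:229', '6:219', '8:209', '10:205', '12:204', '14:206', '16:209', '18:212', '20:212', '22:212', '24:211', '26:210', '28:208', '30:207', '32:206', '34:206', '36:204']
top y 60 ['-36:238', '-34:238', '-32:238', '-30:237', '-28:232', '-26:225', '-24:213', '-22:206', '-20:207', '-18:216', '-16:225', '-14:233', '-12:237', '-10:237', '-8:238', '-6:237', '-4:237', '-2:237', '0:235', '2:230', '4:218', '6:198', '8:177', '10:169', '12:171', '14:178', '16:188', '18:196', '20:201', '22:201', '24:200', '26:199', '28:199', '30:200', '32:200', '34:200', '36:200']
top y 110 ['-36:238', '-34:238', '-32:238', '-30:237', '-28:233', '-26:226', '-24:215', '-22:207', '-20:208', '-18:216', '-16:225', '-14:232', '-12:236', '-10:237', '-8:237', '-6:237', '-4:237', '-2:236', '0:233', '2:227', '4:221', '6:210', '8:202', '10:197', '12:191', '14:192', '16:193', '18:194', '20:197', '22:197', '2
[... 3954 characters left out ...]
268:32', '270:26', '272:24', '274:24', '276:24', '278:23', '280:23', '282:23']
stop x .07 ['170:176', '172:159', '174:134', '176:106', '178:92', '180:100', '182:126', '184:163', '186:195', '188:212', '190:221', '192:223', '194:221', '196:215', '198:210', '200:206', '202:203', '204:203', '206:203', '208:204']
stop y .07 ['-36:236', '-34:236', '-32:236', '-30:233', '-28:229', '-26:224', '-24:223', '-22:228', '-20:232', '-18:236', '-16:236', '-14:237', '-12:237', '-10:238', '-8:238', '-6:237', '-4:235', '-2:230', '0:225', '2:216', '4:204', '6:189', '8:181', '10:177', '12:177', '14:177', '16:176', '18:177', '20:178', '22:185', '24:192', '26:194', '28:196', '30:196', '32:196', '34:196', '36:196']
```

carry_out --steps '[{"travel":[0.8,1.0,0.0],"delta_rot":[0,0,-0.42],"claw":1},{"travel":[0.8,1.0,0.0],"delta_rot":[0,0,-0.42],"claw":1},{"travel":[0.8,1.0,0.0],"delta_rot":[0,0,-0.42],"claw":1},{"travel":[0.8,1.0,0.0],"delta_rot":[0,0,-0.42],"claw":1},{"travel":[0.8,1.0,0.0],"delta_rot":[0,0,-0.42],"claw":1},{"travel":[0.8,1.0,0.0],"delta_rot":[0,0,-0.42],"claw":1},{"travel":[0.8,1.0,0.0],"delta_rot":[0,0,-0.42],"claw":1},{"travel":[0.8,1.0,0.0],"delta_rot":[0,0,-0.42],"claw":1},{"travel":[0.8,1.0,0.0],"delta_rot":[0,0,-0.42],"claw":1},{"travel":[0.8,1.0,0.0],"delta_rot":[0,0,-0.42],"claw":1}]'

```text
time: 1.1
eef_pos: [0.4385, -0.2919, 0.2309]
tcp_rot: [0.18, -3.135, -0.001]
contact_force: [-0.0, -0.0, 0.1]
gripper_width: 0.0002
grasp_force: 0.0
```

```bash
python3 -c "
from plant import state
s=state();print(s['time'],s['joints'].round(3),s['eef_pos'].round(4),s['tcp_rot'].round(4))"
```

```text
1.1 [-0.279  0.218 -0.232 -0.    -1.122 -1.177] [ 0.4385 -0.2919  0.2309] [ 1.8000e-01 -3.1355e+00 -7.0000e-04]
```

carry_out --steps '[{"travel":[0.455,0.547,0.0],"delta_rot":[0,0,1],"claw":1},{"travel":[0.455,0.547,0.0],"delta_rot":[0,0,1],"claw":1},{"travel":[0.455,0.547,0.0],"delta_rot":[0,0,1],"claw":1},{"travel":[0.455,0.547,0.0],"delta_rot":[0,0,1],"claw":1},{"travel":[0.455,0.547,0.0],"delta_rot":[0,0,1],"claw":1},{"travel":[0.455,0.547,-0.5],"delta_rot":[0,0,1],"claw":1},{"travel":[0.455,0.547,-0.5],"delta_rot":[0,0,1],"claw":1},{"travel":[0.455,0.547,-0.5],"delta_rot":[0,0,1],"claw":1},{"travel":[0.455,0.547,-0.5],"delta_rot":[0,0,1],"claw":1},{"travel":[0.455,0.547,-0.5],"delta_rot":[0,0,1],"claw":1}]'

```text
time: 2.1
eef_pos: [0.5748, -0.1301, 0.0817]
tcp_rot: [0.946, -2.994, 0.001]
contact_force: [0.4, -0.1, 1.4]
gripper_width: 0.0002
grasp_force: 0.0
```

carry_out --steps '[{"travel":[0,0,-0.1],"delta_rot":[0,0,1],"claw":1},{"travel":[0,0,-0.15],"delta_rot":[0,0,1],"claw":1},{"travel":[0,0,-0.16],"delta_rot":[0,0,1],"claw":1},{"travel":[0,0,-0.16],"delta_rot":[0,0,1],"claw":1},{"travel":[0,0,-0.16],"delta_rot":[0,0,1],"claw":1}]'

```text
time: 2.6
eef_pos: [0.5774, -0.1293, 0.037]
tcp_rot: [-1.656, 2.663, -0.006]
contact_force: [-0.2, -0.2, 0.4]
gripper_width: 0.0001
grasp_force: 0.0
```

carry_out --steps '[{"travel":[0,0,-0.015],"claw":1},{"travel":[0,0,-0.025],"claw":1},{"travel":[0,0,-0.027],"claw":1},{"travel":[0,0,-0.027],"claw":1}]'

```text
invalid input
```

carry_out --steps '[{"travel":[0,0,-0.015],"delta_rot":[0,0,0],"claw":1},{"travel":[0,0,-0.025],"delta_rot":[0,0,0],"claw":1},{"travel":[0,0,-0.027],"delta_rot":[0,0,0],"claw":1},{"travel":[0,0,-0.027],"delta_rot":[0,0,0],"claw":1}]'

```text
time: 3.0
eef_pos: [0.5749, -0.1287, 0.0257]
tcp_rot: [-1.659, 2.668, -0.001]
contact_force: [-1.0, 0.5, 2.9]
gripper_width: 0.0002
grasp_force: 1.4
```

carry_out --steps '[{"travel":[0,0,-0.004],"delta_rot":[0,0,0],"claw":1},{"travel":[0,0,-0.004],"delta_rot":[0,0,0],"claw":1},{"travel":[0,0,-0.004],"delta_rot":[0,0,0],"claw":1}]'

```text
time: 3.3
eef_pos: [0.575, -0.1287, 0.0256]
tcp_rot: [-1.66, 2.667, -0.001]
contact_force: [-3.0, 0.3, 9.4]
gripper_width: 0.0002
grasp_force: 4.6
```

carry_out --steps '[{"travel":[0,0,-0.004],"delta_rot":[0,0,0],"claw":1},{"travel":[0,0.01,-0.004],"delta_rot":[0,0,0],"claw":1},{"travel":[-0.003,0.03,-0.004],"delta_rot":[0,0,0],"claw":1},{"travel":[-0.008,0.06,-0.004],"delta_rot":[0,0,0],"claw":1},{"travel":[-0.012,0.09,-0.004],"delta_rot":[0,0,0],"claw":1},{"travel":[-0.016,0.12,-0.004],"delta_rot":[0,0,0],"claw":1},{"travel":[-0.02,0.15,-0.004],"delta_rot":[0,0,0],"claw":1},{"travel":[-0.02,0.15,-0.004],"delta_rot":[0,0,0],"claw":1}]'

```text
time: 4.1
eef_pos: [0.5716, -0.0833, 0.0255]
tcp_rot: [-1.66, 2.662, -0.006]
contact_force: [-0.5, 0.5, 10.1]
gripper_width: 0.0001
grasp_force: 5.5
```

Run:
```python
from meas import *
im=cams.read_camera('top');cv2.imwrite('pics/t1.png',im)
i2=cams.read_camera('side');cv2.imwrite('pics/s1.png',i2)
cv2.imwrite('pics/c3.png',np.hstack([cv2.resize(im[140:240,340:440],(400,400)),cv2.resize(i2[140:240,340:440],(400,400))]))
```

```text
(no output)
```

View pics/c3.png

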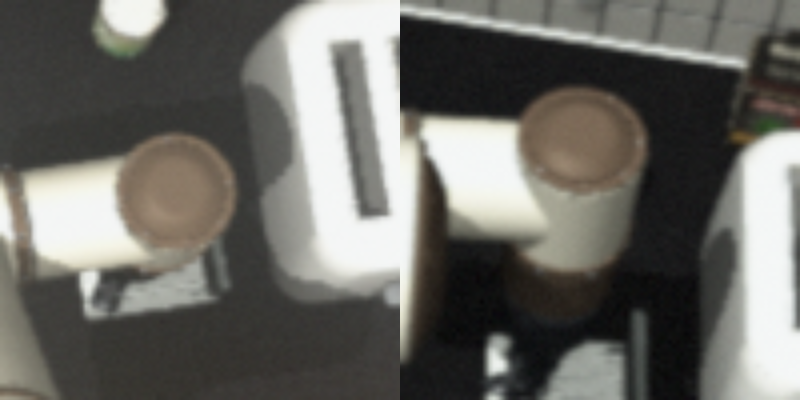

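The carriage follows: the wall is now about 14 px (47 mm) from the toaster. I'll keep dragging.

carry_out --steps '[{"travel":[-0.004,0.03,0],"delta_rot":[0,0,0],"claw":1},{"travel":[-0.008,0.06,0],"delta_rot":[0,0,0],"claw":1},{"travel":[-0.012,0.09,0],"delta_rot":[0,0,0],"claw":1},{"travel":[-0.016,0.12,0],"delta_rot":[0,0,0],"claw":1},{"travel":[-0.02,0.15,0],"delta_rot":[0,0,0],"claw":1},{"travel":[-0.024,0.18,0],"delta_rot":[0,0,0],"claw":1},{"travel":[-0.028,0.21,0],"delta_rot":[0,0,0],"claw":1},{"travel":[-0.032,0.24,0],"delta_rot":[0,0,0],"claw":1},{"travel":[-0.036,0.27,0],"delta_rot":[0,0,0],"claw":1},{"travel":[-0.036,0.27,0],"delta_rot":[0,0,0],"claw":1},{"travel":[-0.036,0.27,0],"delta_rot":[0,0,0],"claw":1}]'

```text
time: 5.3
eef_pos: [0.5607, -0.002, 0.0255]
tcp_rot: [-1.659, 2.662, -0.004]
contact_force: [-1.0, -0.2, 12.1]
gripper_width: 0.0001
grasp_force: 6.0
```

carry_out --steps '[{"travel":[0,0,0.15],"delta_rot":[0,0,0],"claw":1},{"travel":[0,0,0.3],"delta_rot":[0,0,0],"claw":1},{"travel":[0,0,0.5],"delta_rot":[0,0,0],"claw":0},{"travel":[-0.2,-0.5,0.6],"delta_rot":[0,0,1],"claw":0},{"travel":[-0.5,-0.6,0.6],"delta_rot":[0,0,1],"claw":0},{"travel":[-0.5,-0.6,0.6],"delta_rot":[0,0,1],"claw":0},{"travel":[-0.5,-0.6,0.6],"delta_rot":[0,0,1],"claw":0},{"travel":[-0.5,-0.6,0.6],"delta_rot":[0,0,1],"claw":0},{"travel":[-0.5,-0.6,0.6],"delta_rot":[0,0,1],"claw":0},{"travel":[-0.5,-0.6,0.6],"delta_rot":[0,0,1],"claw":0}]'

```text
time: 6.3
eef_pos: [0.4076, -0.1831, 0.2031]
tcp_rot: [-2.265, 2.176, -0.001]
contact_force: [0.7, 0.5, 0.4]
gripper_width: 0.0853
grasp_force: 0.0
```

Run:
```python
from meas import *
im=cams.read_camera('top');cv2.imwrite('pics/t2.png',im)
i2=cams.read_camera('side');cv2.imwrite('pics/s2.png',i2)
cv2.imwrite('pics/c4.png',np.hstack([cv2.resize(im[160:240,320:400],(400,400),interpolation=2),cv2.resize(i2[160:260,320:420],(400,400),interpolation=2)]))
print(state()['joints'].round(2))
```

```text
[-0.05  0.1  -0.45 -0.   -1.02  0.1 ]
```

View pics/c4.png

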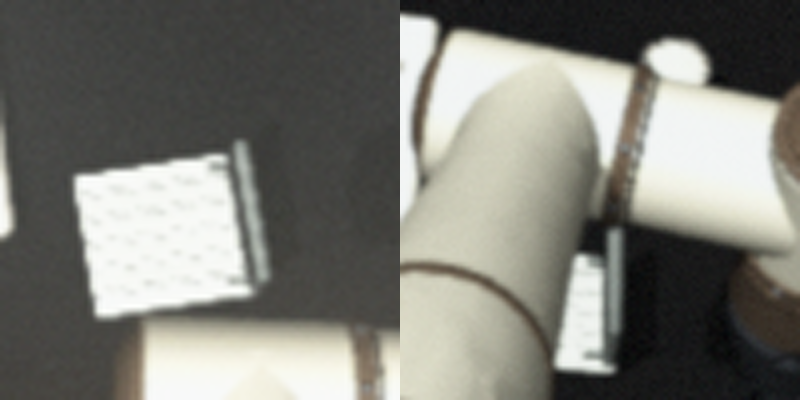

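The carriage is now well clear: plate corners at (335,195), (340,223), (370,218) and (366,191), wall top centred at (370.4,202.2).

Run:
```python
from meas import *
im=cv2.imread('pics/t2.png')
# plate corners eyeballed in crop
f=lambda u,v,z:onz('top',320+(u+.5)/5-.5,160+(v+.5)/5-.5,z)[:2]
n1,n2=f(75,175,.024),f(96,318,.024)
w=[f(*p,.084) for p in((234,142),(246,141),(258,283),(270,280))]
print('nose',n1,n2,np.linalg.norm(n1-n2),'head',np.degrees(np.arctan2(*(n1-n2)[::-1]))+90)
a=(w[0]+w[1])/2;b=(w[2]+w[3])/2;print('wall',a,b,(a+b)/2,np.linalg.norm(a-b),np.degrees(np.arctan2(*(a-b)[::-1]))+90)
m=(n1+n2)/2;c=(a+b)/2;d=m-c;print(np.linalg.norm(d),np.degrees(np.arctan2(d[1],d[0])))
r,bx,P=edges('top',(330,185,369,226),.0245,im,130);print(r,bx.round(1).tolist())
s=state();M=cv2.Rodrigues(s['tcp_rot'])[0];print('tool y head',np.degrees(np.arctan2(M[1,1],M[0,1])))
```

```text
nose [0.60842617 0.04217695] [0.50413821 0.02966054] 0.1050363772295014 head 96.84377845231245
wall [ 0.62010531 -0.07123788] [ 0.52163055 -0.08412063] [ 0.57086793 -0.07767925] 0.0993138618308943 97.45326776238117
0.11453055673318387 97.31662290545432
((563.209716796875, -17.952083587646484), (123.76948547363281, 135.5619659423828), 88.96861267089844) [[494.29998779296875, -78.5999984741211], [629.9000244140625, -81.0], [632.0999755859375, 42.70000076293945], [496.6000061035156, 45.099998474121094]]
tool y head -177.57451258459636
```

carry_out --steps '[{"travel":[0.27,0.17,0],"delta_rot":[0,0,1],"claw":0},{"travel":[0.27,0.17,0],"delta_rot":[0,0,1],"claw":0},{"travel":[0.27,0.17,0],"delta_rot":[0,0,1],"claw":0},{"travel":[0.27,0.17,0],"delta_rot":[0,0,1],"claw":0},{"travel":[0.27,0.17,0],"delta_rot":[0,0,1],"claw":0}]'

```text
time: 6.9
eef_pos: [0.4899, -0.1303, 0.2019]
tcp_rot: [2.736, -1.542, -0.002]
contact_force: [0.9, 0.2, 0.1]
gripper_width: 0.0854
grasp_force: 0.0
```

carry_out --steps '[{"travel":[0.27,0.17,0],"delta_rot":[0,0,1],"claw":0},{"travel":[0.27,0.17,0],"delta_rot":[0,0,1],"claw":0},{"travel":[0.27,0.17,0],"delta_rot":[0,0,1],"claw":0},{"travel":[0.27,0.17,0],"delta_rot":[0,0,1],"claw":0},{"travel":[0.27,0.17,0],"delta_rot":[0,0,1],"claw":0}]'

```text
time: 7.4
eef_pos: [0.5703, -0.0798, 0.2021]
tcp_rot: [3.032, -0.821, -0.002]
contact_force: [-0.6, -0.2, -0.3]
gripper_width: 0.0851
grasp_force: 0.0
```

carry_out --steps '[{"travel":[0,0,0],"delta_rot":[0,0,1],"claw":0},{"travel":[0,0,0],"delta_rot":[0,0,1],"claw":0},{"travel":[0,0,0],"delta_rot":[0,0,1],"claw":0},{"travel":[0,0,0],"delta_rot":[0,0,1],"claw":0},{"travel":[0,0,0],"delta_rot":[0,0,1],"claw":0}]'

```text
time: 7.9
eef_pos: [0.5699, -0.0805, 0.2028]
tcp_rot: [-3.141, 0.048, 0.0]
contact_force: [0.5, -0.4, 0.1]
gripper_width: 0.0848
grasp_force: 0.0
```

```bash
cat > st.py <<'E'
from h import *
s=state();M=cv2.Rodrigues(s['tcp_rot'])[0]
print(s['time'],'j',s['joints'].round(2),'p',s['eef_pos'].round(4),'yhead',np.degrees(np.arctan2(M[1,1],M[0,1])).round(2),'z',M[:,2].round(3),'F',s['contact_force'].round(1),'T',s['ft_torque'].round(2),s['gripper_width'].round(4),s['grasp_force'])
E
python3 st.py
```

```text
Traceback (most recent call last):
  File "st.py", line 3, in <module>
    print(s['time'],'j',s['joints'].round(2),'p',s['eef_pos'].round(4),'yhead',np.degrees(np.arctan2(M[1,1],M[0,1])).round(2),'z',M[:,2].round(3),'F',s['contact_force'].round(1),'T',s['ft_torque'].round(2),s['gripper_width'].round(4),s['grasp_force'])
                                                                                                                                                                                                              ^^^^^^^^^^^^^^^^^^^^^^^^
AttributeError: 'float' object has no attribute 'round'
```

carry_out --steps '[{"travel":[0.002,0.006,0],"delta_rot":[0,0,0.31],"claw":0},{"travel":[0.002,0.006,0],"delta_rot":[0,0,0.31],"claw":0},{"travel":[0.002,0.006,-0.15],"delta_rot":[0,0,0.31],"claw":0},{"travel":[0.002,0.006,-0.3],"delta_rot":[0,0,0.31],"claw":0},{"travel":[0.002,0.006,-0.45],"delta_rot":[0,0,0.31],"claw":0},{"travel":[0.002,0.006,-0.559],"delta_rot":[0,0,0.31],"claw":0},{"travel":[0.002,0.006,-0.559],"delta_rot":[0,0,0.31],"claw":0},{"travel":[0.002,0.006,-0.559],"delta_rot":[0,0,0.31],"claw":0}]'

```text
time: 8.7
eef_pos: [0.5712, -0.0789, 0.0356]
tcp_rot: [3.135, 0.195, 0.0]
contact_force: [-0.1, -1.1, 1.2]
gripper_width: 0.0854
grasp_force: 0.0
```

carry_out --steps '[{"travel":[0,0,0],"delta_rot":[0,0,0],"claw":0.5},{"travel":[0,0,0],"delta_rot":[0,0,0],"claw":0.7},{"travel":[0,0,0],"delta_rot":[0,0,0],"claw":0.8},{"travel":[0,0,0],"delta_rot":[0,0,0],"claw":0.9},{"travel":[0,0,0],"delta_rot":[0,0,0],"claw":1},{"travel":[0,0,0],"delta_rot":[0,0,0],"claw":1},{"travel":[0,0,0],"delta_rot":[0,0,0],"claw":1},{"travel":[0,0,0],"delta_rot":[0,0,0],"claw":1}]'

```text
time: 9.5
eef_pos: [0.5709, -0.0789, 0.0358]
tcp_rot: [3.135, 0.198, 0.001]
contact_force: [-1.6, -0.5, 3.9]
gripper_width: 0.0094
grasp_force: 59.4
```

```bash
sed -i "s/s\['gripper_width'\].round(4)/s['gripper_width']/" st.py; python3 st.py
```

```text
9.5 j [ 0.14  0.51 -0.34  0.   -0.71  1.55] p [ 0.5709 -0.0789  0.0358] yhead -82.76 z [ 0.001 -0.    -1.   ] F [-1.6 -0.5  3.9] T [-0.04  0.32 -0.02] 0.009420812637809528 59.397491812705994
```

carry_out --steps '[{"travel":[0,0,0.05],"delta_rot":[0,0,0],"claw":1},{"travel":[0,0,0.15],"delta_rot":[0,0,0],"claw":1},{"travel":[0,0,0.3],"delta_rot":[0,0,0],"claw":1},{"travel":[-0.1,0,0.35],"delta_rot":[0,0,-0.2],"claw":1},{"travel":[-0.2,0,0.35],"delta_rot":[0,0,-0.4],"claw":1},{"travel":[-0.3,0,0.35],"delta_rot":[0,0,-0.6],"claw":1},{"travel":[-0.4,0,0.35],"delta_rot":[0,0,-0.8],"claw":1},{"travel":[-0.51,0,0.35],"delta_rot":[0,0,-1],"claw":1},{"travel":[-0.51,0,0.35],"delta_rot":[0,0,-1],"claw":1}]'

```text
time: 10.4
eef_pos: [0.4111, -0.0792, 0.1383]
tcp_rot: [3.085, -0.588, -0.012]
contact_force: [-0.5, -0.3, -3.8]
gripper_width: 0.0097
grasp_force: 58.8
```

carry_out --steps '[{"travel":[0,0.1,0],"delta_rot":[0,0,-0.2],"claw":1},{"travel":[0,0.2,0],"delta_rot":[0,0,-0.4],"claw":1},{"travel":[0,0.3,0],"delta_rot":[0,0,-0.6],"claw":1},{"travel":[0,0.35,0],"delta_rot":[0,0,-0.8],"claw":1},{"travel":[0,0.35,0],"delta_rot":[0,0,-1],"claw":1},{"travel":[0,0.35,0],"delta_rot":[0,0,-1],"claw":1}]'

```text
time: 11.0
eef_pos: [0.417, 0.0266, 0.1392]
tcp_rot: [2.846, -1.327, -0.003]
contact_force: [-0.4, -0.2, -2.5]
gripper_width: 0.0094
grasp_force: 59.4
```

carry_out --steps '[{"travel":[0,0.1,0],"delta_rot":[0,0,-0.2],"claw":1},{"travel":[0,0.2,0],"delta_rot":[0,0,-0.4],"claw":1},{"travel":[0,0.3,0],"delta_rot":[0,0,-0.6],"claw":1},{"travel":[0,0.35,0],"delta_rot":[0,0,-0.8],"claw":1},{"travel":[0,0.35,0],"delta_rot":[0,0,-1],"claw":1},{"travel":[0,0.35,0],"delta_rot":[0,0,-1],"claw":1},{"travel":[0,0.35,0],"delta_rot":[0,0,-1],"claw":1}]'

```text
time: 11.7
eef_pos: [0.4172, 0.1307, 0.1396]
tcp_rot: [2.431, -1.988, -0.001]
contact_force: [0.7, -0.6, -3.6]
gripper_width: 0.0092
grasp_force: 59.4
```

```bash
python3 st.py
```

```text
11.7 j [ 0.68  0.16 -0.56 -0.   -0.84 -0.48] p [0.4172 0.1307 0.1396] yhead -168.57 z [-0.001 -0.001 -1.   ] F [ 0.7 -0.6 -3.6] T [-0.01  0.06  0.02] 0.00921791961709067 59.36820566654205
```

carry_out --steps '[{"travel":[0.002,0.01,0],"delta_rot":[0,0,-0.186],"claw":1},{"travel":[0.002,0.01,-0.1],"delta_rot":[0,0,-0.186],"claw":1},{"travel":[0.002,0.01,-0.2],"delta_rot":[0,0,-0.186],"claw":1},{"travel":[0.002,0.01,-0.207],"delta_rot":[0,0,-0.186],"claw":1},{"travel":[0.002,0.01,-0.207],"delta_rot":[0,0,-0.186],"claw":1},{"travel":[0.002,0.01,-0.207],"delta_rot":[0,0,-0.186],"claw":1}]'

```text
time: 12.3
eef_pos: [0.4193, 0.1347, 0.0793]
tcp_rot: [-2.333, 2.1, -0.001]
contact_force: [0.2, 1.1, -2.3]
gripper_width: 0.0093
grasp_force: 59.6
```

```bash
python3 st.py
python3 - <<'E'
from meas import *
im=cams.read_camera('top');cv2.imwrite('pics/t3.png',im)
i2=cams.read_camera('side');cv2.imwrite('pics/s3.png',i2)
cv2.imwrite('pics/c5.png',np.hstack([cv2.resize(im[160:260,270:350],(400,500),interpolation=2),cv2.resize(i2[180:280,250:330],(400,500),interpolation=2)]))
E
```

```text
12.3 j [ 0.68  0.26 -0.63  0.   -0.67 -0.58] p [0.4193 0.1347 0.0793] yhead -173.99 z [ 0.002  0.001 -1.   ] F [ 0.2  1.1 -2.3] T [0.02 0.17 0.02] 0.009260236388969004 59.60730314254761
```

View pics/c5.png

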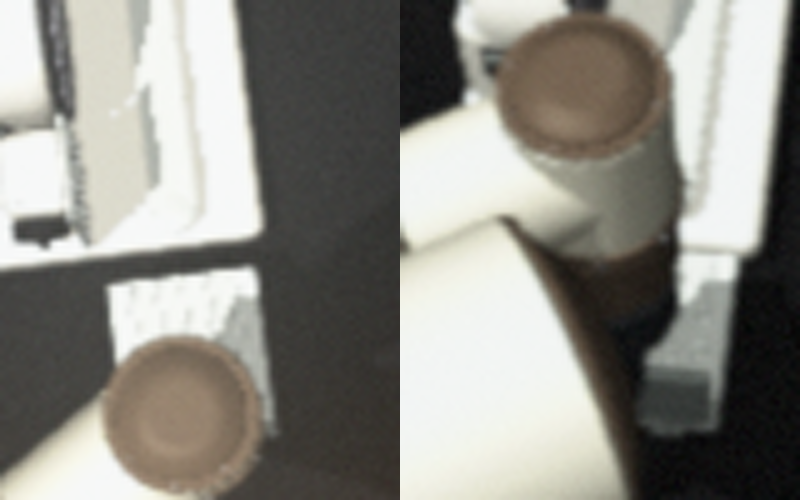

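The nose corners are at (291,217) and (321,213) in the top view, with about 25 mm between nose and base. Next I check the lateral offset against the rail axis.

Run:
```python
from meas import *
im=cv2.imread('pics/t3.png');i2=cv2.imread('pics/s3.png');z=.0675
o=np.array((.5621,.1491));h=np.radians(6.11);c,s=np.cos(h),np.sin(h)
for u,v in((107,287),(257,267)):
    p=onz('top',270+(u+.5)/5-.5,160+(v+.5)/5-.5,z)[:2]-o;print('nose corner rail frame',[c*p[0]+s*p[1],-s*p[0]+c*p[1]])
def cross(g,t,l):
    k=np.where((g[:-1]-l)*(g[1:]-l)<0)[0]
    return [round(float(t[i]+(l-g[i])/(g[i+1]-g[i])*(t[i+1]-t[i]))*1e3,1) for i in k]
t=np.arange(-70,-35,1)/1e3
for n,I in(('top',im),('side',i2)):
    for a in(-80,-70,-60,-50,-40,-35): print(n,'right edge',a,cross(prof(n,I,o,h,np.arange(a-3,a+4,2)/1e3,t,z).mean(0),t,130))
t2=np.arange(35,70,1)/1e3
for a in(-60,-50,-45,-40,-35): print('left edge',a,cross(prof('top',im,o,h,np.arange(a-3,a+4,2)/1e3,t2,z).mean(0),t2,140))
t=np.arange(-60,-5,1)/1e3
for b in(-40,-20,0,20,40): print('nose x at',b,cross(prof('top',im,o,h,t,np.arange(b-4,b+5,2)/1e3,z).mean(1),t,140))
```

```text
nose corner rail frame [np.float64(-0.03187571696577647), np.float64(0.05278942760612001)]
nose corner rail frame [np.float64(-0.03099252726766775), np.float64(-0.0531064161613447)]
top right edge -80 [-50.4]
top right edge -70 [-51.0]
top right edge -60 [-50.5]
top right edge -50 [-52.4]
top right edge -40 [-53.3]
top right edge -35 [-52.3]
side right edge -80 [-49.9]
side right edge -70 [-50.2]
side right edge -60 [-50.4]
side right edge -50 [-51.8]
side right edge -40 [-53.8]
side right edge -35 [-54.0]
left edge -60 [54.2]
left edge -50 [53.8]
left edge -45 [53.5]
left edge -40 [53.4]
left edge -35 [53.3]
nose x at -40 [-29.6, -11.1]
nose x at -20 [-28.8, -10.8]
nose x at 0 [-29.1, -10.8]
nose x at 20 [-29.6, -11.0]
nose x at 40 [-28.9, -10.9]
```

carry_out --steps '[{"travel":[0,0,-0.009],"delta_rot":[0,0,0],"claw":1},{"travel":[0.0166,0.0018,-0.009],"delta_rot":[0,0,0],"claw":1},{"travel":[0.0332,0.0035,-0.009],"delta_rot":[0,0,0],"claw":1},{"travel":[0.0498,0.0053,-0.009],"delta_rot":[0,0,0],"claw":1},{"travel":[0.0664,0.0071,-0.009],"delta_rot":[0,0,0],"claw":1},{"travel":[0.083,0.0089,-0.009],"delta_rot":[0,0,0],"claw":1},{"travel":[0.09,0.0096,-0.009],"delta_rot":[0,0,0],"claw":1},{"travel":[0.1,0.0107,-0.009],"delta_rot":[0,0,0],"claw":1},{"travel":[0.11,0.0117,-0.009],"delta_rot":[0,0,0],"claw":1},{"travel":[0.12,0.0128,-0.009],"delta_rot":[0,0,0],"claw":1},{"travel":[0.12,0.0128,-0.009],"delta_rot":[0,0,0],"claw":1}]'

```text
time: 13.5
eef_pos: [0.4546, 0.1382, 0.0753]
tcp_rot: [-2.334, 2.103, -0.0]
contact_force: [-0.4, -0.4, -3.1]
gripper_width: 0.009
grasp_force: 59.7
```

```bash
python3 st.py
```

```text
13.5 j [ 0.64  0.32 -0.56  0.   -0.69 -0.53] p [0.4546 0.1382 0.0753] yhead -174.04 z [ 0.  0. -1.] F [-0.4 -0.4 -3.1] T [-0.01  0.13  0.04] 0.008969908738682045 59.66331124305725
```

carry_out --steps '[{"travel":[0.01,0.001,0.003],"delta_rot":[0,0,0],"claw":1},{"travel":[0.02,0.0021,0.003],"delta_rot":[0,0,0],"claw":1},{"travel":[0.03,0.0032,0.003],"delta_rot":[0,0,0],"claw":1},{"travel":[0.04,0.0043,0.003],"delta_rot":[0,0,0],"claw":1},{"travel":[0.05,0.0053,0.003],"delta_rot":[0,0,0],"claw":1},{"travel":[0.06,0.0064,0.003],"delta_rot":[0,0,0],"claw":1},{"travel":[0.06,0.0064,0.003],"delta_rot":[0,0,0],"claw":1}]'

```text
time: 14.2
eef_pos: [0.4727, 0.1401, 0.0762]
tcp_rot: [-2.334, 2.103, -0.0]
contact_force: [-0.0, -0.3, -2.6]
gripper_width: 0.009
grasp_force: 59.7
```

carry_out --steps '[{"travel":[0.0166,0.0018,0],"delta_rot":[0,0,0],"claw":1},{"travel":[0.0332,0.0035,0],"delta_rot":[0,0,0],"claw":1},{"travel":[0.0498,0.0053,0],"delta_rot":[0,0,0],"claw":1},{"travel":[0.0664,0.0071,0],"delta_rot":[0,0,0],"claw":1},{"travel":[0.083,0.0089,0],"delta_rot":[0,0,0],"claw":1},{"travel":[0.0994,0.0106,0],"delta_rot":[0,0,0],"claw":1},{"travel":[0.116,0.0124,0],"delta_rot":[0,0,0],"claw":1},{"travel":[0.1326,0.0142,0],"delta_rot":[0,0,0],"claw":1},{"travel":[0.15,0.016,0],"delta_rot":[0,0,0],"claw":1},{"travel":[0.166,0.0178,0],"delta_rot":[0,0,0],"claw":1},{"travel":[0.166,0.0178,0],"delta_rot":[0,0,0],"claw":1}]'

```text
time: 15.3
eef_pos: [0.5228, 0.1455, 0.0762]
tcp_rot: [-2.333, 2.103, -0.001]
contact_force: [0.1, -1.0, -3.4]
gripper_width: 0.0095
grasp_force: 59.7
```

```bash
python3 st.py
python3 - <<'E'
from meas import *
im=cams.read_camera('top');cv2.imwrite('pics/t4.png',im)
i2=cams.read_camera('side');cv2.imwrite('pics/s4.png',i2)
cv2.imwrite('pics/c6.png',np.hstack([cv2.resize(im[135:235,260:340],(400,500),interpolation=2),cv2.resize(i2[150:250,260:340],(400,500),interpolation=2)]))
E
```

```text
15.3 j [ 0.57  0.41 -0.39  0.   -0.76 -0.47] p [0.5228 0.1455 0.0762] yhead -174.05 z [ 0.001  0.    -1.   ] F [ 0.1 -1.  -3.4] T [-0.02  0.18  0.01] 0.009471661131477594 59.683443903923035
```

View pics/c6.png

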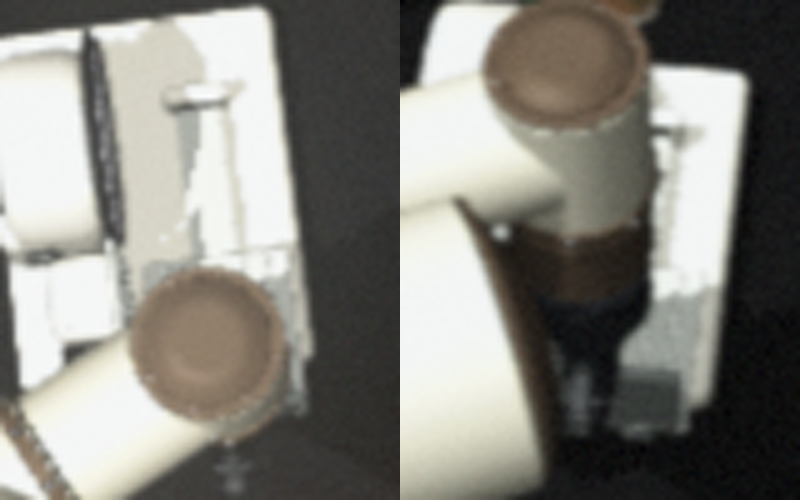

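The carriage is threaded: its nose is at about (314,185), mid-rail, with no side load. I'll push on.

carry_out --steps '[{"travel":[0.0232,0.0025,0],"delta_rot":[0,0,0],"claw":1},{"travel":[0.0464,0.005,0],"delta_rot":[0,0,0],"claw":1},{"travel":[0.0696,0.0075,0],"delta_rot":[0,0,0],"claw":1},{"travel":[0.0928,0.01,0],"delta_rot":[0,0,0],"claw":1},{"travel":[0.116,0.0124,0],"delta_rot":[0,0,0],"claw":1},{"travel":[0.1392,0.0149,0],"delta_rot":[0,0,0],"claw":1},{"travel":[0.1624,0.0174,0],"delta_rot":[0,0,0],"claw":1},{"travel":[0.1856,0.0199,0],"delta_rot":[0,0,0],"claw":1},{"travel":[0.2088,0.0224,0],"delta_rot":[0,0,0],"claw":1},{"travel":[0.232,0.0248,0],"delta_rot":[0,0,0],"claw":1},{"travel":[0.265,0.0284,0],"delta_rot":[0,0,0],"claw":1},{"travel":[0.29,0.031,0],"delta_rot":[0,0,0],"claw":1},{"travel":[0.29,0.031,0],"delta_rot":[0,0,0],"claw":1}]'

```text
time: 16.7
eef_pos: [0.6103, 0.1548, 0.0761]
tcp_rot: [-2.333, 2.103, -0.001]
contact_force: [0.1, 0.3, -2.5]
gripper_width: 0.0093
grasp_force: 59.6
```

carry_out --steps '[{"travel":[0.01,0.001,-0.002],"delta_rot":[0,0,0],"claw":1},{"travel":[0.02,0.0021,-0.004],"delta_rot":[0,0,0],"claw":1},{"travel":[0.03,0.0032,-0.004],"delta_rot":[0,0,0],"claw":1},{"travel":[0.04,0.0043,-0.004],"delta_rot":[0,0,0],"claw":1},{"travel":[0.05,0.0053,-0.004],"delta_rot":[0,0,0],"claw":1},{"travel":[0.055,0.0059,-0.004],"delta_rot":[0,0,0],"claw":1},{"travel":[0.06,0.0064,-0.004],"delta_rot":[0,0,0],"claw":1},{"travel":[0.06,0.0064,-0.004],"delta_rot":[0,0,0],"claw":1}]'

```text
time: 17.5
eef_pos: [0.6271, 0.1566, 0.075]
tcp_rot: [-2.334, 2.103, -0.0]
contact_force: [0.1, 0.2, -4.0]
gripper_width: 0.0093
grasp_force: 59.6
```

carry_out --steps '[{"travel":[0.005,0.0005,0],"delta_rot":[0,0,0],"claw":1},{"travel":[0.01,0.001,0],"delta_rot":[0,0,0],"claw":1},{"travel":[0.013,0.0014,0],"delta_rot":[0,0,0],"claw":1},{"travel":[0.013,0.0014,0],"delta_rot":[0,0,0],"claw":1}]'

```text
time: 17.9
eef_pos: [0.631, 0.157, 0.075]
tcp_rot: [-2.334, 2.103, -0.0]
contact_force: [0.6, 0.4, -3.9]
gripper_width: 0.0092
grasp_force: 59.6
```

carry_out --steps '[{"travel":[0.004,0.0004,0],"delta_rot":[0,0,0],"claw":1},{"travel":[0.008,0.0009,0],"delta_rot":[0,0,0],"claw":1},{"travel":[0.01,0.0011,0],"delta_rot":[0,0,0],"claw":1},{"travel":[0.01,0.0011,0],"delta_rot":[0,0,0],"claw":1}]'

```text
time: 18.3
eef_pos: [0.6322, 0.1569, 0.0751]
tcp_rot: [2.331, -2.101, -0.003]
contact_force: [-5.7, 0.5, 0.5]
gripper_width: 0.0092
grasp_force: 60.2
```

carry_out --steps '[{"travel":[0.004,0.0004,0],"delta_rot":[0,0,0],"claw":1},{"travel":[0.008,0.0009,0],"delta_rot":[0,0,0],"claw":1},{"travel":[0.008,0.0009,0],"delta_rot":[0,0,0],"claw":1},{"travel":[0.008,0.0009,0],"delta_rot":[0,0,0],"claw":1}]'

```text
time: 18.7
eef_pos: [0.6322, 0.1568, 0.0753]
tcp_rot: [2.328, -2.098, -0.007]
contact_force: [-12.5, -0.3, 5.5]
gripper_width: 0.0095
grasp_force: 60.8
```

carry_out --steps '[{"travel":[-0.006,-0.0006,0],"delta_rot":[0,0,0],"claw":1},{"travel":[-0.006,-0.0006,0],"delta_rot":[0,0,0],"claw":0.7},{"travel":[-0.006,-0.0006,0],"delta_rot":[0,0,0],"claw":0.5},{"travel":[-0.006,-0.0006,0],"delta_rot":[0,0,0],"claw":0.5},{"travel":[-0.006,-0.0006,0],"delta_rot":[0,0,0],"claw":0.5},{"travel":[-0.006,-0.0006,0.05],"delta_rot":[0,0,0],"claw":0.5},{"travel":[-0.006,-0.0006,0.15],"delta_rot":[0,0,0],"claw":0.5},{"travel":[-0.006,-0.0006,0.3],"delta_rot":[0,0,0],"claw":0.5},{"travel":[-0.006,-0.0006,0.5],"delta_rot":[0,0,0],"claw":0.5},{"travel":[-0.3,-0.3,0.6],"delta_rot":[0,0,0],"claw":0.5},{"travel":[-0.7,-1,0.6],"delta_rot":[0,0,0],"claw":0.5},{"travel":[-0.7,-1,0.6],"delta_rot":[0,0,0],"claw":0.5},{"travel":[-0.7,-1,0.6],"delta_rot":[0,0,0],"claw":0.5},{"travel":[-0.7,-1,0.6],"delta_rot":[0,0,0],"claw":0.5},{"travel":[-0.7,-1,0.6],"delta_rot":[0,0,0],"claw":0.5},{"travel":[-0.7,-1,0.6],"delta_rot":[0,0,0],"claw":0.5}]'

```text
time: 20.3
eef_pos: [0.4356, -0.128, 0.2542]
tcp_rot: [-2.334, 2.102, -0.002]
contact_force: [1.2, 0.2, 0.5]
gripper_width: 0.0425
grasp_force: 0.0
```

```bash
python3 st.py
python3 - <<'E'
from meas import *
im=cams.read_camera('top');cv2.imwrite('pics/t5.png',im)
i2=cams.read_camera('side');cv2.imwrite('pics/s5.png',i2)
cv2.imwrite('pics/c7.png',np.hstack([cv2.resize(im[130:225,180:340],(480,285),interpolation=2)[:,160:],cv2.resize(i2[140:235,240:340],(300,285),interpolation=2)]))
E
```

```text
20.3 j [ 0.07  0.07 -0.35  0.   -1.15  0.03] p [ 0.4356 -0.128   0.2542] yhead -174.01 z [ 0.002 -0.    -1.   ] F [1.2 0.2 0.5] T [-0.08 -0.09  0.03] 0.0424682875925243 0.0
```

View pics/c7.png

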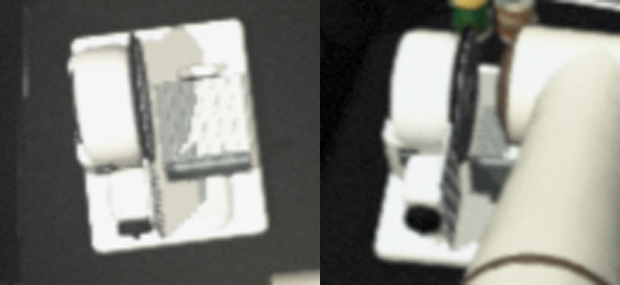

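Run:
```python
from meas import *
im=cv2.imread('pics/t5.png')
o=np.array((.632,.1561));h=np.radians(6.11)
t=np.arange(-20,24,2)/1e3
g=prof('top',im,o,h,t,np.arange(-30,31,4)/1e3,.123).mean(1);print([f'{int(a*1e3)}:{int(v)}' for a,v in zip(t,g)])
t=np.arange(90,140,2)/1e3
g=prof('top',im,o,h,t,np.arange(-15,16,4)/1e3,.065).mean(1);print([f'{int(a*1e3)}:{int(v)}' for a,v in zip(t,g)])
a=cv2.imread('pics/top0.png')
for n,(x,y,X,Y) in dict(tin=(360,130,385,158),shaker=(236,238,256,258),jar=(440,238,468,260),cup=(178,230,202,262)).items(): print(n,cv2.absdiff(a,im)[y:Y,x:X].mean())
```

```text
['-20:197', '-18:167', '-16:130', '-14:106', '-12:96', '-10:99', '-8:111', '-6:133', '-4:158', '-2:175', '0:174', '2:163', '4:159', '6:169', '8:184', '10:199', '12:211', '14:217', '16:220', '18:222', '20:225', '22:228']
['90:217', '92:217', '94:218', '96:220', '98:222', '100:222', '102:220', '104:219', '106:217', '108:213', '110:203', '112:179', '114:154', '116:159', '118:189', '120:218', '122:230', '124:233', '126:232', '128:227', '130:218', '132:213', '134:216', '136:218', '138:218']
tin 5.346666666666667
shaker 7.014166666666667
jar 18.367424242424242
cup 5.015190972222222
```

Run:
```python
from meas import *
for f in('top0','t2','t5'):
    b=cv2.imread(f'pics/{f}.png')[230:265,430:480].astype(int);m=(b[...,1]>b[...,2]+15)&(b[...,1]>b[...,0]+15)
    y,x=np.nonzero(m);print(f,m.sum(),x.mean()+430,y.mean()+230)
```

```text
top0 126 455.6111111111111 248.5793650793651
t2 40 459.925 250.45
t5 158 455.5126582278481 248.69620253164555
```

The jar hasn't moved, and the carriage is home against the stop. Handing in.

```bash
python3 -c "
from plant import sign_off
print(sign_off())"
```

```text
the job is handed in; nothing more can be done
None
```

I drew the carriage clear of the toaster, took it again by its back wall, threaded it onto the rail and pushed it against the stop until I felt 12 N; I then let go and handed the job in at about 20 s, with the other things on the worktop left where they were.

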